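# Third hand: seat a painted test panel and hold it to the fence for clamping

## Robot

A 6-joint arm with a two-finger parallel gripper is mounted at the origin on the work surface. World frame = base frame: x ahead of the robot, y to its left, z up, the work surface at z = 0. Lengths are in m, angles in rad, forces in N, time in s.
With the tool pointing down it reaches from about 0.35 to 0.975 m from the base axis. Payload 4.9 kg.
Tool frame: the origin (TCP) lies midway between the tips of the shut fingers; the grasp point (between the pads) lies 19 mm behind it (manip.pinch_z is the distance from the TCP to the grasp point, in m); z points along the fingers, y is the direction in which the jaws open and shut (so a half turn about z gives the same grasp; the last joint's range is limited). The gripper opens to 85 mm and grips with 20 to 120 N. Pads are 22 mm wide; open, the fingers measure 114 mm over their backs; the gripper's body (76 mm by 85 mm) begins 54 mm behind the grasp point. The pads swing forward as they close: fully open they stand 13 mm farther back than shut.
Start: joints at [-1.387, 0.053, 1.613, -0, 1.476, -0.119], TCP at [0.186, -0.597, 0.231] pointing down, gripper open.
Joint ranges: [-3.01, 3.01], [-1.01, 2.22], [0.06, 2.58], [-1.02, 4.17], [0.09, 2.62], [-3.14, 3.14]. Speed limits (rad/s): [2.57, 2.57, 3.14, 3.14, 3.14, 3.14].

## Interface

Orientations are given as a unit quaternion [w, x, y, z].
In Python, from plant import manip gives the robot as it stands.
- The arm moves only by the tool drive_tool, never from a script. Its argument "commands" is text: rows parted by semicolons, each of 5 numbers parted by spaces: the finger opening in mm, from 0 to 85.4, then the shift along the tool's x, y, z in units of 30 mm (1.0 is 30 mm), then the turn about the tool's z in degrees. A call has exactly 8 rows; each row shifts and turns the commanded pose from where the row before left it, along the tool's axes as they then stand; what a row does not reach is not made up. A row lasts 1/8 s, in which the tool goes at most 62.5 mm and 10.7 degrees, less where a joint would pass 70% of its speed; a pose out of reach is approached as far as the arm can. A call is refused whole if a number of a shift passes 1 or a number of a turn 10.7, either way. A call with a gripper value outside its range is refused whole. The fingers move at their own pace and stop on an object; the grip force is fixed at half the most. Time passes only in rows, so rows that do not move let the fingers close, or fill a call up. It gives the time, the measured TCP pose, the force and the opening at its end, in the units of the state.
- manip.state(): the state, without advancing time (a new reading comes with each control period).
- manip.grab_frame(name): name is "scene" or "top" or "wrist"; returns the picture (480x640x3 uint8, red, green, blue); there is no depth.
- manip.camera_params(name): a dict with "fx", "fy", "cx", "cy" (pixels), "xyz" and "orientation" of the camera in the world. Camera axes: x right, y down, z forward; pixel columns grow to the right and rows downward; lengths in m; the calibration is good to about 2 mm. A picture is of the moment at which its call begins: read the wrist's pose just before it. camera_params takes no time and is no camera call; for the wrist camera it gives the pose at the moment of the call.
- manip.job_done(): hands the job in, once; it reports no verdict.
The state is a dict: "time": time; "joint_pos": joint angles; "joint_vel": joint speeds; "joint_efforts": joint torques, N m; "tool_pos": TCP position; "tool_rot": TCP orientation; "contact_force": force on the tool from outside, world axes, zero at the start; "ft_torque": the same for the moment, N m; "gripper_width": opening from 0.0 (shut) to 1.0 (fully open).
Only numpy, scipy, OpenCV 4.12 (cv2) and the standard library are available. Lean on these libraries where they do the work, as an engineer would, in place of code of your own. Each camera call takes 0.05 s, during which the arm holds its last target. There are 200 camera calls.

## Task

The red test panel was dropped into the clamping board askew, with its left edge (the side to the robot's left) up on the side rail: get it down so that it lies flat on the board between the two rails. Then slide it away from you, square against both rubber buffers of the fence, without ramming it, and push it there with a steady 10 newtons or so; finish while still holding that push, because I will close the two clamps meanwhile. Leave the polisher, the foam pad, the bottle and the lamp where they are.

Things in the scene. Friction and masses are not known exactly. Their poses are not given: they have to be found in the camera images.
- clamp_board: Fixed waxed plywood board, 370 x 330 x 18 mm, on the bench at a small yaw. Origin on the bench, midway between its two side rails; x runs to the fence (away from the robot), y left, z up. Plywood from x = -180 to +190, y = -165 to +165 mm, top at z = 18 mm. Behind the fence (x over 140 mm, y = +60 and -60 mm) two open toggle clamps with red handles stand up to 130 mm high.
- left_rail (a point): Middle of the inner top edge of the left black plastic side rail (board frame x = -25, y = +107, z = 28 mm). The rail is fixed, 250 mm long along the board's x, reaches outward from y = +107 to +150 mm, flat top 10 mm above the plywood, inner edge rounded (5 mm radius).
- right_rail (a point): The same point of the right rail, the left one's mirror image (board frame x = -25, y = -107, z = 28 mm).
- fence: Fixed aluminium bar, 25 x 300 x 26 mm, across the board's far end, along the board's y. Origin: on the plywood at the middle of its face towards the robot (board frame x = 100, y = 0, z = 18 mm); axes as the board's. Two black rubber buffers, 16 mm in diameter, stand out 14 mm from this face at y = +55 and -55 mm, 11 mm above the plywood; the panel touches only these.
- buffer_left (a joint): Squeeze of the left buffer (m): 0 untouched, grows as it is pressed towards the fence, 10 mm at most; springy, 1.5 N per mm.
- buffer_right (a joint): Squeeze of the right buffer (m), as the left one: 1.5 N per mm, so both squeezed 3.3 mm make 10 N.
- panel: Loose red steel test panel, yellow tape strip across its middle, 0.35 to 0.6 kg: 150 (x) x 200 (y) x 18 mm, edges folded straight down all round, hollow below. Origin: middle of its underside, z to its top. Its left (+y) edge starts on the left rail's top, 8 to 22 mm past the rail's inner side; it slides easily (friction about 0.2), drops flat once pushed off towards the middle, then has 14 mm of side play.
- polisher: Bystander: cordless polisher, blue and black, standing on its yellow 100 mm foam pad right of the board, 105 mm high; origin under the pad's centre, the body reaches 157 mm along its -x.
- pad: Bystander: loose orange foam pad with a pale top, 130 mm disc, 27 mm high, left of the board; origin under its centre.
- bottle: Bystander: white polish bottle, 56 mm in diameter, 170 mm high, left of the fence; origin under its centre.
- lamp: Bystander: small black inspection lamp 110 x 34 x 22 mm lying right of the board's near end; origin under its centre.
Mind the look-alikes: they are no part of the job. Of the things that look like the panel, the largest one is meant.

How it is judged:
On the way, in this order (a step that is already met when the one before it is completed fails the run):
1. the panel lies flat on the board between the rails (angle between panel's own z axis and vertical below 0.02 rad and z of panel in the frame of clamp_board below 0.0205 m), for 0.3 s.
2. the flat panel is pushed against both buffers with 5 to 16 N for a second (angle between panel's own z axis and vertical below 0.02 rad and value of joint each of buffer_left, buffer_right above 0.0008 m and contact force between panel and fence between 5 and 16 N), for 1 s.
At the end, for the whole second after the job is handed in: Finished with the robot still pushing the panel (3 N or more): panel at rest, flat on the plywood (0.02 rad, 2.5 mm), square to the fence (0.035 rad), both buffers squeezed 0.8 mm or more, its push on the fence between 5 and 16 N throughout (all of step 2 and z of panel in the frame of clamp_board between 0.016 and 0.0205 m and angle between the x axis of panel and the x axis of clamp_board, either way round below 0.035 rad and contact force between any of the fingers, the arm and panel above 3 N and linear speed of panel below 0.01 m/s); the arm keeps its last pose, push and grip.
It fails at once if the panel is rammed into the buffers with more than 30 N (contact force between panel and fence above 30 N).
It fails at once if a bystander is shifted more than 20 mm (distance of any of polisher, pad, bottle, lamp from where it was at the start of the episode above 0.02 m).
It also fails if it takes over 61 s, if anything falls off the work surface, if the arm or the gripper's body presses on something with over 40 N, if the wrist force passes 120 N, or if a joint passes its speed limit or range.

## Working session

There is one attempt and no reset: what is moved stays moved. The work goes in short steps, Python scripts to look and compute and a tool call to move; the robot and the scene stay as the last step left them, time stands still between calls to the robot, and variables do not carry over. Pictures are saved under pics/ and viewed, about 8 in all and at most 12, crops included, and the job is handed in when it is done.

Besides the shell and the picture viewer there is one more tool, called after "Emit:" as name(argument=value, ...), one argument or row to a line, values as JSON. drive_tool: Moves the arm, as the interface text tells. Its arguments: {"type":"object","properties":{"commands":{"type":"string"}},"required":["commands"]}

```bash
ls; mkdir -p pics; python3 - <<'E'
from plant import manip
import cv2
s=manip.state();print({k:s[k] for k in('time','tool_pos','tool_rot','contact_force','gripper_width')})
for n in('scene','top'):
    f=manip.grab_frame(n);cv2.imwrite(f'pics/{n}0.png',f[:,:,::-1]);print(n,manip.camera_params(n))
E
```

```text
pics
{'time': 0.0, 'tool_pos': array([ 0.18626042, -0.59594056,  0.23004372]), 'tool_rot': array([-1.04993514e-03,  9.88559781e-01,  1.50825916e-01, -3.32306803e-05]), 'contact_force': array([-0.87603012, -0.38216396, -0.36339791]), 'gripper_width': 0.9937034646273705}
scene {'fx': 476.25425720815946, 'fy': 476.25425720815946, 'cx': 324.40614943654913, 'cy': 234.93845361534244, 'xyz': array([1.02501865, 0.55238494, 1.03353125]), 'orientation': array([-0.12235885,  0.36401984,  0.87712964, -0.28837728])}
top {'fx': 456.0712604133128, 'fy': 456.0712604133128, 'cx': 315.24782555239426, 'cy': 235.6599776954822, 'xyz': array([0.44460838, 0.03067682, 1.2772902 ]), 'orientation': array([ 0.03272399, -0.70575802,  0.70737801, -0.02123946])}
```

View pics/top0.png

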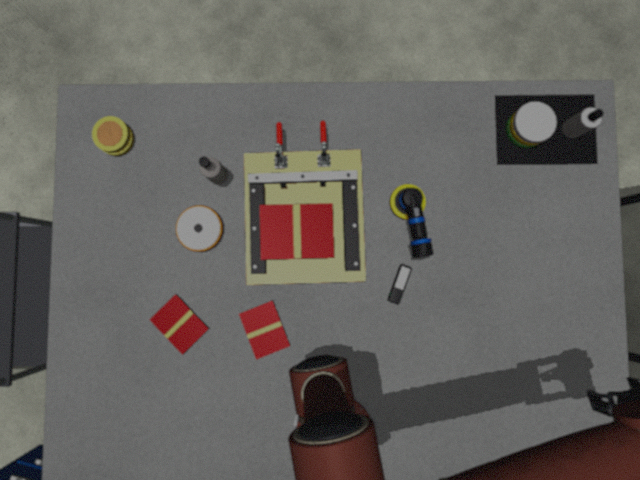

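View pics/scene0.png

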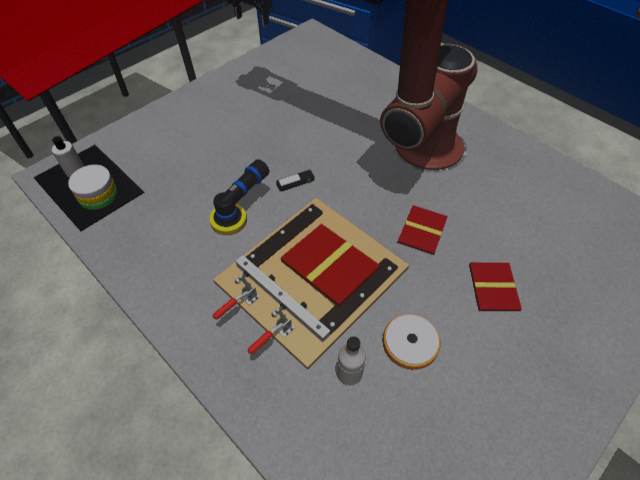

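The top view has three red panels with tape: (297,232) on the board, and smaller ones at (180,324) and (265,330). The one on the board is the largest. I'll check that in one close crop.

```bash
cat > h.py <<'E'
import numpy as np, cv2
from scipy.spatial.transform import Rotation as R
from plant import manip
def rot(q): return R.from_quat([q[1],q[2],q[3],q[0]]).as_matrix()
def px2w(n,px,z,c=None):
    c=c or manip.camera_params(n);M=rot(c['orientation'])
    px=np.atleast_2d(px).astype(float)
    d=np.c_[(px[:,0]-c['cx'])/c['fx'],(px[:,1]-c['cy'])/c['fy'],np.ones(len(px))]@M.T
    return c['xyz']+d*((z-c['xyz'][2])/d[:,2])[:,None]
def w2px(n,P,c=None):
    c=c or manip.camera_params(n);M=rot(c['orientation'])
    q=(np.atleast_2d(P)-c['xyz'])@M
    return np.c_[q[:,0]/q[:,2]*c['fx']+c['cx'],q[:,1]/q[:,2]*c['fy']+c['cy']]
def st():
    s=manip.state();print('t',round(s['time'],2),'p',s['tool_pos'].round(4),'q',s['tool_rot'].round(4),'F',s['contact_force'].round(2),'w',round(s['gripper_width'],2));return s
E
python3 - <<'E'
import cv2
f=cv2.imread('pics/top0.png')[145:295,235:375]
cv2.imwrite('pics/crop0.png',cv2.resize(f,None,fx=4,fy=4,interpolation=cv2.INTER_CUBIC))
E
```

```text
(no output)
```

View pics/crop0.png

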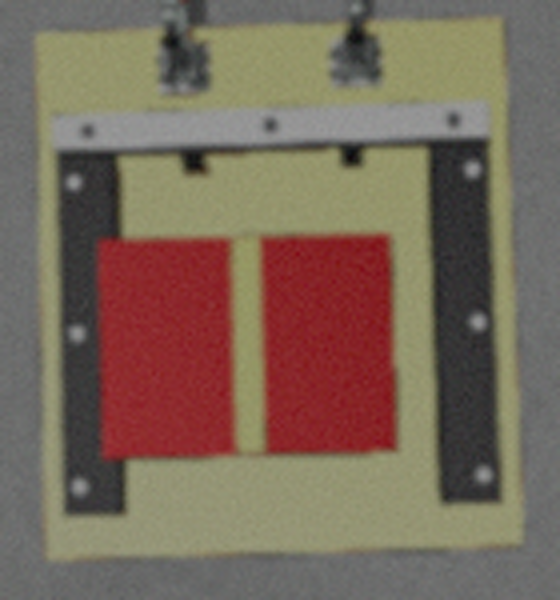

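The crop shows the large panel with its left edge (crop x≈100) over the left rail. Its corners are at (97,240), (390,235), (396,450) and (103,458). The board corners are at (36,33), (503,18), (523,545) and (48,559).

```bash
cat > m.py <<'E'
from h import *
from scipy.optimize import least_squares
c=np.array([[36,33],[503,18],[523,545],[48,559]])/4+[235,145]-.375
b=px2w('top',c,.018)[:,:2]
l=np.array([[.19,.165],[.19,-.165],[-.18,-.165],[-.18,.165]])
def Rm(a): return np.array([[np.cos(a),-np.sin(a)],[np.sin(a),np.cos(a)]])
r=least_squares(lambda v:((l@Rm(v[2]).T+v[:2])-b).ravel(),[.5,0,0])
print('board',r.x.round(4),'res',r.fun.round(4))
p=np.array([[97,240],[390,235],[396,450],[103,458]])/4+[235,145]-.375
P=np.vstack([px2w('top',p[i],[.0475,.036,.036,.0475][i]) for i in range(4)])[:,:2]
print('panel world',P.round(4)); L=(P-r.x[:2])@Rm(r.x[2]);print('panel in board',L.round(4),L.mean(0))
for a,b in((0,1),(3,2),(0,3),(1,2)): d=L[a]-L[b];print(np.linalg.norm(d).round(4),np.degrees(np.arctan2(d[1],d[0])).round(2))
# check w/ scene cam: fence features projected
v=r.x
Q=lambda x,y,z:np.r_[Rm(v[2])@[x,y]+v[:2],z]
print(w2px('scene',[Q(.19,.165,.018),Q(-.18,-.165,.018),Q(.1,-.15,.044),Q(.1,.15,.044)]).round(1))
np.save('board.npy',v)
E
python3 m.py
```

```text
board [0.5906 0.0825 0.0291] res [ 0.0004  0.0005  0.0013 -0.001  -0.0006 -0.0014 -0.001   0.0019]
panel world [[0.6239 0.204 ]
 [0.6283 0.0043]
 [0.4809 0.0009]
 [0.4756 0.1988]]
panel in board [[ 0.0368  0.1206]
 [ 0.0353 -0.0792]
 [-0.112  -0.0783]
 [-0.1116  0.1197]] [-0.03786575  0.02067866]
0.1998 89.57
0.198 89.87
0.1484 0.35
0.1474 -0.34
[[305.6 367.9]
 [314.1 197.3]
 [240.8 255.1]
 [328.6 331. ]]
```

```bash
cat >> h.py <<'E'
import os
v=np.load('board.npy') if os.path.exists('board.npy') else None
def B(x,y,z):
    c,s=np.cos(v[2]),np.sin(v[2]);return np.array([v[0]+c*x-s*y,v[1]+s*x+c*y,z])
def inB(p):
    c,s=np.cos(v[2]),np.sin(v[2]);d=p[:2]-v[:2];return np.array([c*d[0]+s*d[1],-s*d[0]+c*d[1],p[2]])
def go(*t):
    s=st();M=rot(s['tool_rot']);a=np.degrees(np.arctan2(M[1,0],M[0,0]))
    print('in board mm',(inB(s['tool_pos'])*1e3).round(1),'yaw',a.round(2),'turn needed',(a-np.degrees(v[2])).round(2),'tilt',M[:,2].round(3))
    for x in t: print('to',x,'units',(M.T@(B(*x)-s['tool_pos'])/.03).round(2))
E
python3 - <<'E'
from h import *
print('pad',px2w('top',[200,228],.027),'bottle',px2w('scene',[351,376],0),'pol',px2w('top',[408,202],.02))
print(B(-.038,.157,.1));go((-.038,.157,.034))
E
```

```text
pad [[0.56243687 0.36956244 0.027     ]] bottle [[0.7130396 0.3321349 0.       ]] pol [[ 0.63361743 -0.2062296   0.02      ]]
[0.5480863  0.23828965 0.1       ]
t 0.1 p [ 0.1863 -0.596   0.2302] q [-9.000e-04  9.886e-01  1.508e-01 -0.000e+00] F [-0.74  0.62 -0.19] w 1.0
in board mm [-423.9 -666.4  230.2] yaw 17.35 turn needed 15.69 tilt [-0.     0.002 -1.   ]
to (-0.038, 0.157, 0.034) units [ 19.8  -22.94   6.59]
```

Emit:
drive_tool(
  commands="0 1 0 0 10;0 1 0 0 5.7;0 1 0 0 0;0 1 0 0 0;0 1 0 0 0;0 1 0 0 0;0 1 -1 0 0;0 1 -1 0 0",
)

```text
time: 1.1
tool_pos: [0.4236, -0.5177, 0.2303]
tool_rot: [-0.001, 1.0, 0.014, -0.0]
contact_force: [0.2, 0.2, -0.3]
gripper_width: 0.001
```

Emit:
drive_tool(
  commands="0 .6 -1 0 0;0 .6 -1 0 0;0 .6 -1 0 0;0 .6 -1 0 0;0 .6 -1 0 0;0 .6 -1 0 0;0 .6 -1 0 0;0 .6 -1 0 0",
)

```text
time: 2.1
tool_pos: [0.5602, -0.2733, 0.2306]
tool_rot: [-0.0, 1.0, 0.014, -0.0]
contact_force: [0.5, 0.5, -0.8]
gripper_width: -0.003
```

Emit:
drive_tool(
  commands="0 0 -1 0 0;0 0 -1 0 0;0 0 -1 0 0;0 0 -1 0 0;0 0 -1 0 0;0 0 -1 0 0;0 0 -1 0 0;0 0 -1 0 0",
)

```text
time: 3.1
tool_pos: [0.5526, -0.0336, 0.2307]
tool_rot: [-0.0, 1.0, 0.014, -0.0]
contact_force: [-0.1, 0.6, 0.2]
gripper_width: 0.004
```

Emit:
drive_tool(
  commands="0 0 -1 0 0;0 0 -1 0 0;0 0 -1 0 0;0 0 -1 0 0;0 0 -1 0 0;0 0 -1 0 0;0 0 -1 0 0;0 0 -1 0 0",
)

```text
time: 4.1
tool_pos: [0.5457, 0.2062, 0.2307]
tool_rot: [0.0, 1.0, 0.014, -0.0]
contact_force: [-0.2, -0.6, 0.1]
gripper_width: -0.005
```

```bash
python3 -c "
from h import *
go((-.038,.157,.060),(-.038,.157,.036))"
```

```text
t 4.1 p [0.5457 0.2062 0.2307] q [ 1.000e-04  9.999e-01  1.440e-02 -5.000e-04] F [-0.19 -0.58  0.15] w -0.0
in board mm [-41.3 125.  230.7] yaw 1.65 turn needed -0.01 tilt [-0.001 -0.    -1.   ]
to (-0.038, 0.157, 0.06) units [ 0.11 -1.07  5.69]
to (-0.038, 0.157, 0.036) units [ 0.11 -1.07  6.49]
```

Emit:
drive_tool(
  commands="0 .1 -.6 .5 0;0 0 -.5 1 0;0 0 0 1 0;0 0 0 1 0;0 0 0 1 0;0 0 0 .8 0;0 0 0 .4 0;0 0 0 0 0",
)

```text
time: 5.1
tool_pos: [0.5473, 0.2378, 0.0587]
tool_rot: [0.0, 1.0, 0.014, -0.001]
contact_force: [-0.0, 0.3, -0.6]
gripper_width: 0.001
```

```bash
python3 - <<'E'
from h import *
go((-.038,.135,.035))
f=manip.grab_frame('wrist');cv2.imwrite('pics/w1.png',f[:,:,::-1])
E
```

```text
t 5.1 p [0.5473 0.2378 0.0587] q [ 4.000e-04  9.999e-01  1.420e-02 -1.300e-03] F [-0.01  0.3  -0.64] w 0.0
in board mm [-38.8 156.6  58.7] yaw 1.63 turn needed -0.03 tilt [-0.003 -0.001 -1.   ]
to (-0.038, 0.135, 0.035) units [0.03 0.72 0.79]
```

View pics/w1.png

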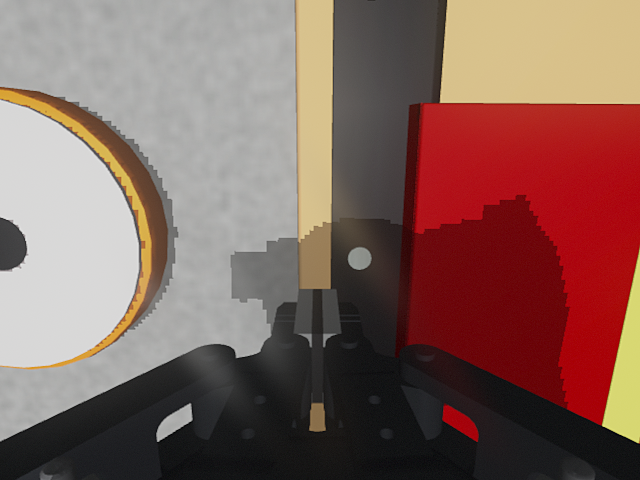

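The wrist view shows the closed fingers (px 317,290) over the outer board edge, with the panel's left edge at px ~410 to the right of them and the way clear. Next I lower and push sideways slowly.

Emit:
drive_tool(
  commands="0 0 0 .5 0;0 0 0 .28 0;0 0 .2 0 0;0 0 .2 0 0;0 0 .2 0 0;0 0 .1 0 0;0 0 .1 0 0;0 0 0 0 0",
)

```text
time: 6.15
tool_pos: [0.549, 0.2142, 0.037]
tool_rot: [-0.0, 1.0, 0.014, 0.0]
contact_force: [0.7, 0.1, -0.1]
gripper_width: -0.002
```

```bash
python3 -c "
from h import *
go((-.038,.115,.035))"
```

```text
t 6.15 p [0.549  0.2142 0.037 ] q [-0.000e+00  9.999e-01  1.430e-02  1.000e-04] F [ 0.66  0.09 -0.11] w -0.0
in board mm [-37.8 132.9  37. ] yaw 1.64 turn needed -0.03 tilt [ 0.  0. -1.]
to (-0.038, 0.115, 0.035) units [-0.01  0.6   0.07]
```

Emit:
drive_tool(
  commands="0 0 0 .12 0;0 0 .1 0 0;0 0 .1 0 0;0 0 .1 0 0;0 0 .1 0 0;0 0 .1 0 0;0 0 .1 0 0;0 0 0 0 0",
)

```text
time: 7.15
tool_pos: [0.5495, 0.1961, 0.0333]
tool_rot: [-0.0, 1.0, 0.014, -0.0]
contact_force: [0.0, -0.3, -0.2]
gripper_width: -0.003
```

```bash
python3 - <<'E'
from h import *
go((-.038,.11,.033))
f=manip.grab_frame('top')[145:295,235:375];cv2.imwrite('pics/t1.png',cv2.resize(f[:,:,::-1],None,fx=4,fy=4,interpolation=cv2.INTER_CUBIC))
E
```

```text
t 7.15 p [0.5495 0.1961 0.0333] q [-0.      0.9999  0.0142 -0.    ] F [ 0.03 -0.26 -0.22] w -0.0
in board mm [-37.9 114.8  33.3] yaw 1.62 turn needed -0.04 tilt [-0.  0. -1.]
to (-0.038, 0.11, 0.033) units [-0.    0.16  0.01]
```

View pics/t1.png

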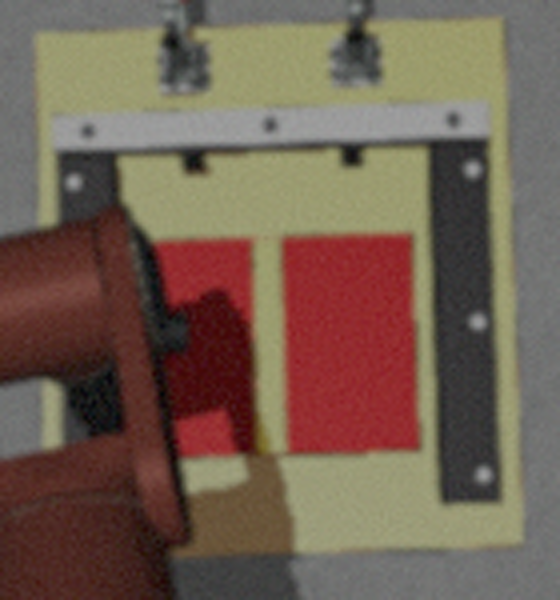

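The panel's right edge moved from crop x≈393 to 416, about 15 mm, so the left edge sits at y≈+105 mm. I'll push about 4 mm more.

Emit:
drive_tool(
  commands="0 0 .05 0 0;0 0 .05 0 0;0 0 .05 0 0;0 0 0 0 0;0 0 -.3 0 0;0 0 0 -1 0;0 0 0 -1 0;0 0 0 0 0",
)

```text
time: 8.2
tool_pos: [0.5516, 0.2019, 0.0966]
tool_rot: [-0.001, 1.0, 0.015, 0.003]
contact_force: [-0.1, 0.7, 0.5]
gripper_width: -0.003
```

```bash
python3 - <<'E'
from h import *
go((-.16,.0,.1))
c=manip.camera_params('wrist');print(c)
f=manip.grab_frame('wrist');cv2.imwrite('pics/w2.png',f[:,:,::-1])
E
```

```text
t 8.2 p [0.5516 0.2019 0.0966] q [-7.000e-04  9.999e-01  1.460e-02  3.100e-03] F [-0.12  0.69  0.53] w -0.0
in board mm [-35.6 120.5  96.6] yaw 1.68 turn needed 0.01 tilt [ 0.006  0.001 -1.   ]
to (-0.16, 0.0, 0.1) units [-4.15  4.02 -0.14]
{'fx': 421.4776263076689, 'fy': 421.4776263076689, 'cx': 316.972936987534, 'cy': 240.1841599268177, 'xyz': array([0.61620538, 0.20268911, 0.24021288]), 'orientation': array([ 0.09197628,  0.71126814, -0.6910813 , -0.08969186])}
```

View pics/w2.png

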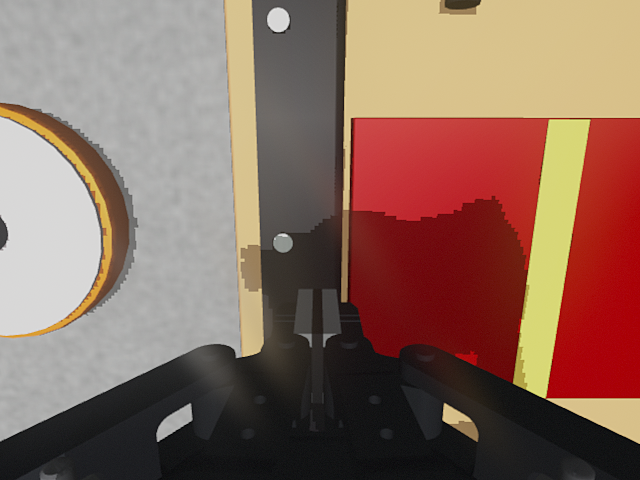

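The panel's left edge (px ~351) is now inside the rail's inner edge (px ~345), with plywood showing between them, and its left flank has vanished. It looks flat. I'll measure it and go to the near side.

```bash
python3 - <<'E'
from h import *
c={'fx':421.478,'fy':421.478,'cx':316.973,'cy':240.184,'xyz':np.array([0.61620538,0.20268911,0.24021288]),'orientation':np.array([0.09197628,0.71126814,-0.6910813,-0.08969186])}
for q in px2w('wrist',[[351,118],[548,119],[590,119],[546,398],[349,300]],.036,c): print(inB(q).round(4))
print('rail',inB(px2w('wrist',[345,118],.028,c)[0]).round(4))
E
```

```text
[0.0341 0.1037 0.036 ]
[0.0336 0.0119 0.036 ]
[ 0.0336 -0.0076  0.036 ]
[-0.1155 -0.0077  0.036 ]
[-0.057   0.1029  0.036 ]
rail [0.0343 0.106  0.028 ]
```

Emit:
drive_tool(
  commands="0 0 0 -1 0;60 -.9 .5 0 0;60 -.9 .5 0 0;60 -.9 .6 0 0;60 -.9 .6 0 0;60 -.9 .6 0 0;60 0 .6 0 0;60 0 .6 0 0",
)

```text
time: 9.25
tool_pos: [0.4165, 0.0766, 0.1216]
tool_rot: [-0.0, 1.0, 0.015, -0.001]
contact_force: [-0.5, -0.3, -0.3]
gripper_width: 0.703
```

```bash
python3 - <<'E'
from h import *
go((-.16,.0,.1))
print(manip.camera_params('wrist'))
f=manip.grab_frame('wrist');cv2.imwrite('pics/w3.png',f[:,:,::-1])
E
```

```text
t 9.25 p [0.4165 0.0766 0.1216] q [-0.      0.9999  0.0145 -0.0012] F [-0.54 -0.26 -0.3 ] w 0.7
in board mm [-174.2   -0.8  121.6] yaw 1.67 turn needed 0.0 tilt [-0.002  0.    -1.   ]
to (-0.16, 0.0, 0.1) units [ 0.48 -0.03  0.72]
{'fx': 421.4776263076689, 'fy': 421.4776263076689, 'cx': 316.972936987534, 'cy': 240.1841599268177, 'xyz': array([0.48240216, 0.07765949, 0.2646568 ]), 'orientation': array([ 0.09546092,  0.71075724, -0.69079549, -0.09226563])}
```

View pics/w3.png

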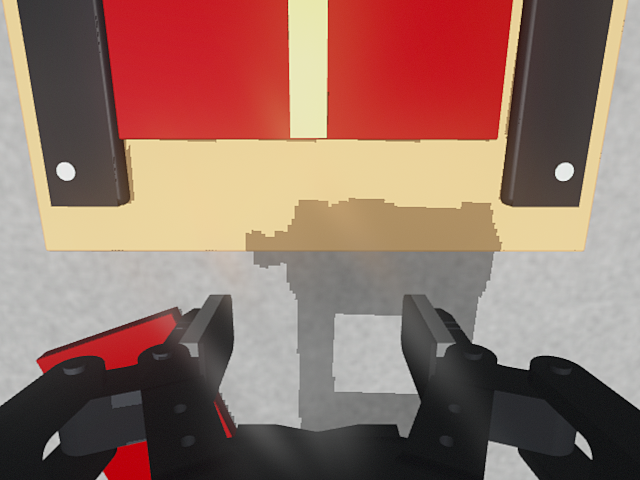

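```bash
python3 - <<'E'
from h import *
c={'fx':421.478,'fy':421.478,'cx':316.973,'cy':240.184,'xyz':np.array([0.48240216,0.07765949,0.2646568]),'orientation':np.array([0.09546092,0.71075724,-0.69079549,-0.09226563])}
f=cv2.imread('pics/w3.png');cv2.imwrite('pics/w3c.png',np.hstack([cv2.resize(f[90:190,80:180],None,fx=4,fy=4),cv2.resize(f[90:190,440:540],None,fx=4,fy=4)]))
for q in px2w('wrist',[[120,138.5],[498.5,138],[289,138],[327.5,138]],.036,c): print(inB(q).round(4))
print('rails',[inB(q).round(4) for q in px2w('wrist',[[121,138],[506,138]],.028,c)])
E
```

```text
[-0.115   0.1021  0.036 ]
[-0.1149 -0.0976  0.036 ]
[-0.1148  0.0129  0.036 ]
[-0.1148 -0.0074  0.036 ]
rails [array([-0.115 ,  0.1051,  0.028 ]), array([-0.1151, -0.105 ,  0.028 ])]
```

View pics/w3c.png

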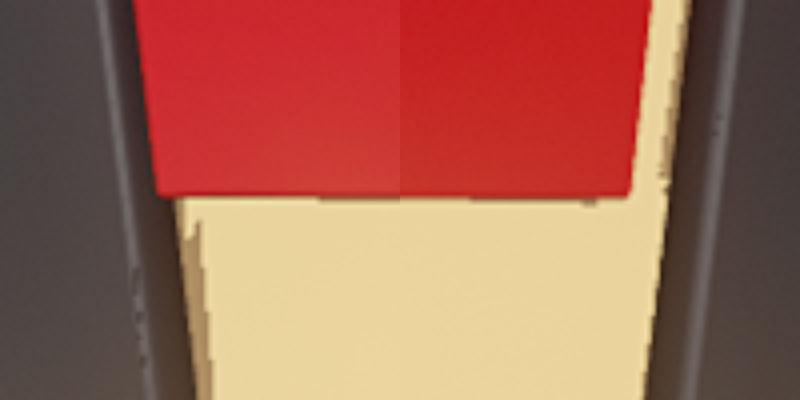

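The panel spans y = +102 to −98 mm, 199.7 mm wide at the flat height, so it lies flat. Its near edge is square at x = −115 mm. Next I lower behind it with the fingers open to 60 mm.

Emit:
drive_tool(
  commands="60 .4 0 .8 0;60 .4 0 .8 0;60 0 0 .8 0;60 0 0 .5 0;60 0 0 .2 0;60 0 0 .1 0;60 0 0 .1 0;60 0 0 0 0",
)

```text
time: 10.3
tool_pos: [0.4421, 0.0777, 0.0247]
tool_rot: [-0.0, 1.0, 0.014, 0.0]
contact_force: [0.8, 0.2, -0.1]
gripper_width: 0.703
```

```bash
python3 -c "
from h import *
go((-.126,.0,.022))"
```

```text
t 10.3 p [0.4421 0.0777 0.0247] q [-0.000e+00  9.999e-01  1.440e-02  4.000e-04] F [ 0.79  0.2  -0.06] w 0.7
in board mm [-148.6   -0.4   24.7] yaw 1.65 turn needed -0.02 tilt [ 0.001  0.    -1.   ]
to (-0.126, 0.0, 0.022) units [ 0.75 -0.01  0.09]
```

Emit:
drive_tool(
  commands="60 .25 0 .06 0;60 .25 0 0 0;60 .2 0 0 0;60 .2 0 0 0;60 .2 0 0 0;60 .2 0 0 0;60 .2 0 0 0;60 .2 0 0 0",
)

```text
time: 11.3
tool_pos: [0.4931, 0.0791, 0.0224]
tool_rot: [0.0, 1.0, 0.014, -0.0]
contact_force: [-1.1, -0.2, 0.1]
gripper_width: 0.702
```

Emit:
drive_tool(
  commands="60 .1 0 0 0;60 .1 0 0 0;60 .1 0 0 0;60 .05 0 0 0;60 .05 0 0 0;60 0 0 0 0;60 0 0 0 0;60 0 0 0 0",
)

```text
time: 12.3
tool_pos: [0.5049, 0.0795, 0.0226]
tool_rot: [0.0, 1.0, 0.014, 0.0]
contact_force: [-0.4, -0.1, -0.7]
gripper_width: 0.702
```

```bash
python3 - <<'E'
from h import *
go((-.0717,.0,.022))
print(manip.camera_params('wrist'))
f=manip.grab_frame('wrist');cv2.imwrite('pics/w4.png',f[:,:,::-1])
E
```

```text
t 12.3 p [0.5049 0.0795 0.0226] q [0.000e+00 9.999e-01 1.440e-02 2.000e-04] F [-0.43 -0.14 -0.72] w 0.7
in board mm [-85.8  -0.5  22.6] yaw 1.65 turn needed -0.01 tilt [ 0. -0. -1.]
to (-0.0717, 0.0, 0.022) units [ 0.47 -0.02  0.02]
{'fx': 421.4776263076689, 'fy': 421.4776263076689, 'cx': 316.972936987534, 'cy': 240.1841599268177, 'xyz': array([0.57036832, 0.080498  , 0.16580676]), 'orientation': array([ 0.09448543,  0.71077497, -0.69103929, -0.09130248])}
```

View pics/w4.png

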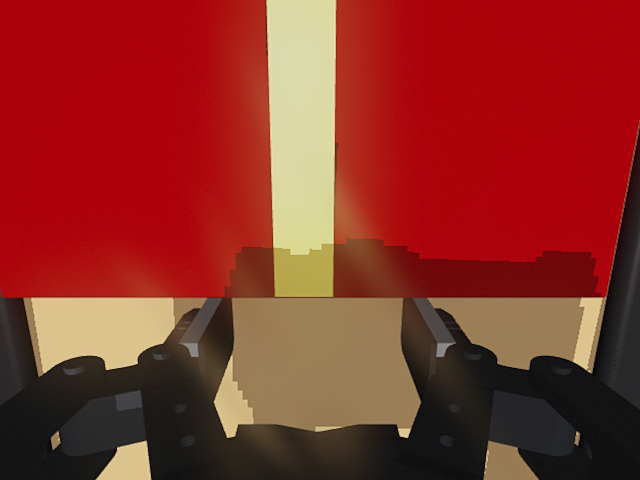

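The wrist view shows both finger tips (px ~215 and ~420, row 297) against the near edge, and the edge is straight. There are about 10 mm left to the buffers, so I go slowly.

Emit:
drive_tool(
  commands="60 .05 0 0 0;60 .05 0 0 0;60 .05 0 0 0;60 .05 0 0 0;60 .03 0 0 0;60 .03 0 0 0;60 .03 0 0 0;60 0 0 0 0",
)

```text
time: 13.35
tool_pos: [0.5134, 0.0798, 0.0224]
tool_rot: [-0.0, 1.0, 0.014, -0.0]
contact_force: [-1.5, 0.2, 0.1]
gripper_width: 0.7
```

Emit:
drive_tool(
  commands="60 .03 0 0 0;60 .03 0 0 0;60 .03 0 0 0;60 0 0 0 0;60 0 0 0 0;60 0 0 0 0;60 0 0 0 0;60 0 0 0 0",
)

```text
time: 14.35
tool_pos: [0.515, 0.0798, 0.022]
tool_rot: [0.0, 1.0, 0.014, -0.002]
contact_force: [-4.6, 0.1, 2.3]
gripper_width: 0.702
```

```bash
python3 -c "
from h import *
go((-.0717,.0,.022))"
```

```text
t 14.35 p [0.515  0.0798 0.022 ] q [ 0.      0.9999  0.0144 -0.0015] F [-4.59  0.14  2.3 ] w 0.7
in board mm [-75.7  -0.4  22. ] yaw 1.65 turn needed -0.01 tilt [-0.003 -0.    -1.   ]
to (-0.0717, 0.0, 0.022) units [ 0.13 -0.01  0.  ]
```

Contact reads 4.6 N. I'll raise the push gradually.

Emit:
drive_tool(
  commands="60 .03 0 0 0;60 0 0 0 0;60 .03 0 0 0;60 0 0 0 0;60 .03 0 0 0;60 0 0 0 0;60 0 0 0 0;60 0 0 0 0",
)

```text
time: 15.35
tool_pos: [0.5161, 0.0799, 0.0214]
tool_rot: [0.0, 1.0, 0.014, -0.003]
contact_force: [-9.4, -0.1, 4.3]
gripper_width: 0.704
```

Emit:
drive_tool(
  commands="60 .02 0 0 0;60 .02 0 0 0;60 0 0 0 0;60 0 0 0 0;60 0 0 0 0;60 0 0 0 0;60 0 0 0 0;60 0 0 0 0",
)

```text
time: 16.35
tool_pos: [0.5165, 0.08, 0.0211]
tool_rot: [0.0, 1.0, 0.015, -0.004]
contact_force: [-11.5, -1.2, 4.6]
gripper_width: 0.704
```

Emit:
drive_tool(
  commands="60 0 0 0 0;60 0 0 0 0;60 0 0 0 0;60 0 0 0 0;60 0 0 0 0;60 0 0 0 0;60 0 0 0 0;60 0 0 0 0",
)

```text
time: 17.35
tool_pos: [0.5165, 0.0799, 0.0211]
tool_rot: [0.0, 1.0, 0.015, -0.004]
contact_force: [-11.0, -0.6, 4.4]
gripper_width: 0.707
```

```bash
python3 - <<'E'
from h import *
go((-.0717,.0,.022))
for n in('wrist','scene'):
    f=manip.grab_frame(n);cv2.imwrite(f'pics/{n}5.png',f[:,:,::-1])
f=cv2.imread('pics/scene5.png')[190:370,205:415];cv2.imwrite('pics/s5.png',cv2.resize(f,None,fx=3.3,fy=3.3,interpolation=cv2.INTER_CUBIC))
st()
E
```

```text
t 17.35 p [0.5165 0.0799 0.0211] q [ 1.000e-04  9.999e-01  1.450e-02 -4.400e-03] F [-10.97  -0.62   4.44] w 0.71
in board mm [-74.1  -0.4  21.1] yaw 1.66 turn needed -0.0 tilt [-0.009 -0.    -1.   ]
to (-0.0717, 0.0, 0.022) units [ 0.08 -0.01 -0.03]
t 17.45 p [0.5165 0.0799 0.0211] q [ 1.000e-04  9.999e-01  1.450e-02 -4.400e-03] F [-11.41  -0.95   4.37] w 0.7
```

View pics/s5.png

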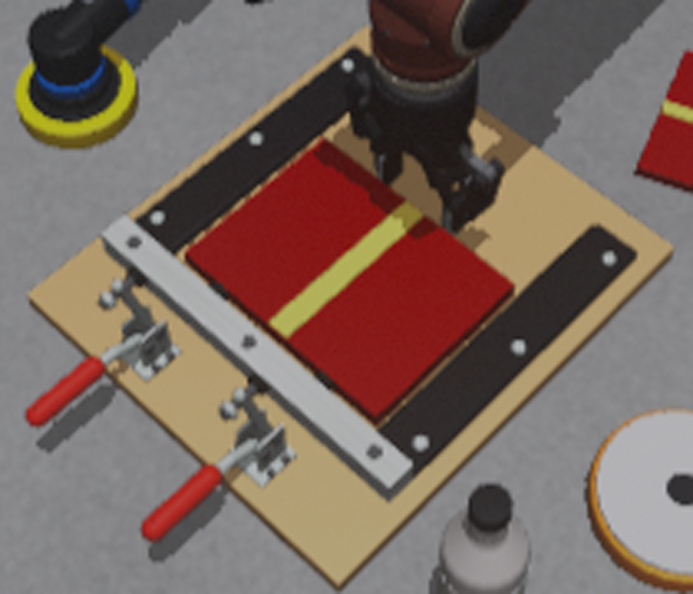

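The panel lies flat between the rails and parallel to the fence at the buffers, with the fingers on its near edge. I make one numeric squareness check on the wrist picture before handing in.

```bash
python3 - <<'E'
from h import *
f=cv2.imread('pics/wrist5.png').astype(int)
m=(f[:,:,2]>70)&(f[:,:,1]<40)
cols=[c for c in list(range(20,180,4))+list(range(470,590,4)) if m[200:340,c].any()]
px=np.array([[c,200+np.where(m[200:340,c])[0].max()+.5] for c in cols])
L=np.array([inB(q) for q in px2w('wrist',px,.036)])
k=np.polyfit(L[:,1],L[:,0],1);print('near edge slope rad',k[0].round(4),'x at 0',k[1].round(4),'resid',(L[:,0]-np.polyval(k,L[:,1])).std().round(5),len(cols))
st()
E
```

```text
near edge slope rad 0.0021 x at 0 -0.0631 resid 0.00088 70
t 17.45 p [0.5165 0.0799 0.0211] q [ 1.000e-04  9.999e-01  1.450e-02 -4.400e-03] F [-11.41  -0.95   4.37] w 0.7
```

Square to 2 mrad, with a steady push of about 11 N. Handing in.

```bash
python3 -c "
from h import *
print(manip.job_done());st()"
```

```text
the job is handed in; nothing more can be done
None
the job is handed in; nothing more can be done
```

The panel is off the rail, flat on the board and held square against both buffers with a steady push. I handed the job in at 17.5 s, with the arm still pushing.

- **Off the rail:** I pushed the panel sideways off the left rail with the closed fingers. In the wrist picture it then measured 199.7 mm wide at the flat height, so it lies flat.
- **Against the buffers:** I slid it forward with the fingers open to 60 mm, slowly at the end. The highest wrist force shown was about 11.5 N, though I read it only at the end of each move.
- **Last checks:** The wrist force stayed at 11.0–11.5 N along the push. The near edge was square to the fence within about 0.002 rad, and the tool was at rest.
- **Less certain:** The push on the fence itself was not measured. The tool also felt about 4.4 N upward, so it may be pressing the near edge down or touching the plywood. Allowing for friction, I estimate 9–10 N on the fence. I did not measure the squeeze of each buffer; the measured near-edge position suggests roughly 1 mm on average and the force about 3 mm. The 2 mm calibration could explain that gap.
- **Bystanders:** I did not touch the polisher, pad, bottle or lamp. The last picture showed the polisher, pad and bottle, and they looked undisturbed; the lamp was outside the view.

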